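# Lay out the stripped vacuum cleaner parts on their outlines

### The job

Four parts have been taken out of the vacuum cleaner: the big wheel, the small roller, the filter cassette and the orange latch bar. Lay each one flat, right way up, on the foam pad that shows its own dark outline, covering the outline squarely (the long parts turned to lie along theirs), and let go. Leave the oil bottle and the tape roll where they stand.

Things in the scene. Friction and masses are not known exactly. Their poses are not given: they have to be found in the camera images.
- wheel: Big castor wheel lying flat, dark grey tyre with a white hub disc on top: 60 mm diameter, 26 mm high, about 90 g. Loose. Origin: centre of its underside; z is up.
- roller: Small guide roller lying flat, dark grey tyre with a yellow hub disc on top: 38 mm diameter, 24 mm high, about 40 g. Loose. Origin: centre of its underside; z is up.
- filter: Filter cassette, a rectangular blue frame with white pleated paper on top: 90 mm long (own x) by 44 mm wide (own y), 24 mm high, about 80 g. Loose. Origin: centre of its underside; z is up. Same shape turned by half a turn.
- latch: Orange latch bar with round ends and black grip ribs on top: 76 mm long (own x) by 24 mm wide (own y), 22 mm high, about 30 g. Loose. Origin: centre of its underside; z is up. Same shape turned by half a turn.
- pad_wheel: Fixed pale grey-green to whitish square foam pad 110 x 110 mm, 4 mm thick, lying on the bench, with a dark disc 66 mm in diameter printed in its middle: the place of the big wheel. Origin: centre of the pad's underside; the outline is centred on it. z is up. Its yaw does not matter.
- pad_roller: Fixed pale grey-green to whitish square foam pad 110 x 110 mm, 4 mm thick, lying on the bench, with a dark disc 44 mm in diameter printed in its middle: the place of the small roller. Origin: centre of the pad's underside; the outline is centred on it. z is up. Its yaw does not matter.
- pad_filter: Fixed pale grey-green to whitish square foam pad 110 x 110 mm, 4 mm thick, lying on the bench, with a dark rectangle 96 x 50 mm printed in its middle: the place of the filter cassette. Origin: centre of the pad's underside; the outline is centred on it. z is up. The rectangle's long side runs along the pad's own x.
- pad_latch: Fixed pale grey-green to whitish square foam pad 110 x 110 mm, 4 mm thick, lying on the bench, with a dark round-ended bar 82 x 30 mm printed in its middle: the place of the latch bar. Origin: centre of the pad's underside; the outline is centred on it. z is up. The bar's long side runs along the pad's own x.
- oil_bottle: Bystander, to be left alone: small upright white oil bottle with a blue label, 32 mm diameter, 95 mm high, loose. Origin: centre of its underside.
- tape: Bystander, to be left alone: roll of black tape lying flat, 60 mm diameter with a 38 mm hole, 19 mm high, loose. Origin: centre of its underside.

How it is judged (in metres and radians):
At the end, for the whole second after the job is handed in: Each part lies flat, right way up (within 0.1 rad), resting on its own pad (underside 0 to 8 mm above the pad's underside), centres within 12 mm horizontally; filter and latch lie along their outlines within 0.21 rad, either way round; all let go and at rest (horizontal distance between wheel and pad_wheel below 0.012 m and z of wheel in the frame of pad_wheel between 0 and 0.008 m and angle between each of wheel, roller, filter, latch's own z axis and vertical below 0.1 rad and linear speed of each of wheel, roller, filter, latch below 0.02 m/s and contact force between the fingers and wheel below 0.05 N and horizontal distance between roller and pad_roller below 0.012 m and z of roller in the frame of pad_roller between 0 and 0.008 m and contact force between the fingers and roller below 0.05 N and horizontal distance between filter and pad_filter below 0.012 m and z of filter in the frame of pad_filter between 0 and 0.008 m and contact force between the fingers and filter below 0.05 N and angle between the x axis of filter and the x axis of pad_filter, either way round below 0.21 rad and horizontal distance between latch and pad_latch below 0.012 m and z of latch in the frame of pad_latch between 0 and 0.008 m and contact force between the fingers and latch below 0.05 N and angle between the x axis of latch and the x axis of pad_latch, either way round below 0.21 rad); the robot touches nothing.
It fails at once if the oil bottle is shifted by more than 20 mm or tipped over (distance of oil_bottle from where it was at the start of the episode above 0.02 m or angle between oil_bottle's own z axis and vertical above 0.4 rad).
It fails at once if the tape roll is shifted by more than 20 mm (distance of tape from where it was at the start of the episode above 0.02 m).
It also fails if it takes over 115 s, if anything falls off the work surface, if the arm or the gripper's body presses on something with over 40 N, if the wrist force passes 120 N, or if a joint passes its speed limit or range.

### The arm

A 6-joint arm with a two-finger parallel gripper is mounted at the origin on the work surface. World frame = base frame: x ahead of the robot, y to its left, z up, the work surface at z = 0. Lengths are in mm, angles in rad, forces in N, time in s.
With the tool pointing down it reaches from about 250 to 725 mm from the base axis. Payload 4 kg.
Tool frame: the origin (TCP) lies midway between the tips of the shut fingers; the grasp point (between the pads) lies 19 mm behind it; z points along the fingers, y is the line along which they close (so a half turn about z gives the same grasp; the last joint's range is limited). The gripper opens to 85 mm and grips with 20 to 120 N. Pads are 22 mm wide; open, the fingers measure 114 mm over their backs; the gripper's body (76 mm by 85 mm) begins 54 mm behind the grasp point. The pads swing forward as they close: fully open they stand 13 mm farther back than shut.
Start: joints at [1.195, 0.241, 0.005, 1.335, 0, 1.571], TCP at [183.507, 465.107, 231.306] pointing down, gripper open.
Joint ranges: [-2.72, 2.72], [-1.05, 1.87], [-1.09, 1.28], [-1.99, 2.15], [-1.42, 1.44], [-3.14, 3.14]. Speed limits (rad/s): [2.79, 2.79, 3.14, 3.14, 3.14, 3.14].

### API

Orientations are given as a rotation vector (axis times angle).
In Python, from plant import env gives the robot as it stands. The module is installed in compiled form; this text tells all that it offers.
- The arm moves only by the shell command python3 -m pendant 'ROWS'. ROWS is text: rows parted by semicolons, each of 7 numbers parted by spaces: the shift along the tool's x, y, z as a fraction of full scale, then the turn, a rotation vector about the tool's x, y, z as a fraction of full scale, then the opening, from -1 (shut) to 1 (fully open). In form: tx ty tz wx wy wz hand; .... A call has 1 to 10 rows; each row shifts and turns the commanded pose from where the row before left it, along the tool's axes as they then stand; what a row does not reach is not made up. Full scale, the value 1, is 20 mm for a shift and 5 degrees for a turn. A row lasts 1/10 s, in which the tool goes at most 50 mm and 8.59 degrees, less where a joint would pass 70% of its speed; a pose out of reach is approached as far as the arm can. A call with a number of a shift or a turn outside -1 to 1 is refused whole. A call with a gripper value outside its range is refused whole. The fingers move at their own pace and stop on an object; the grip force is fixed at half the most. Time passes only in rows, so rows that do not move let the fingers close. It gives the time, the measured TCP pose, the force, the opening and the grip force at its end, in the units of the state.
- env.get_state(): the state, without advancing time (a new reading comes with each control period).
- env.camera(name): name is "scene" or "top"; returns (picture, depth): 480x640x3 uint8, red, green, blue; 480x640 float32, mm along the optical axis (not along the pixel's ray), 0 where there is no reading.
- env.camera_info(name): a dict with "fx", "fy", "cx", "cy" (pixels), "rvec" (rotation vector, rad) and "tvec" (3), from world to camera coordinates, as OpenCV has them. Camera axes: x right, y down, z forward; pixel columns grow to the right and rows downward; lengths in mm; the calibration is good to about 2 mm. A picture is of the moment at which its call begins. camera_info takes no time and is no camera call.
- env.hand_in(): hands the job in; it is judged then, once.
The state is a dict: "time_s": time; "q": joint angles; "qd": joint speeds; "joint_torque": joint torques, N m; "tool_pos": TCP position; "tool_rot": TCP orientation; "wrist_force": force on the tool from outside, world axes, zero at the start; "torque": the same for the moment, N m; "width": finger opening in mm; "finger_force": force on a finger pad.
Only numpy, scipy, OpenCV 4.12 (cv2) and the standard library are available. Lean on these libraries where they do the work, as an engineer would, in place of code of your own. Each camera call takes 0.05 s, during which the arm holds its last target. There are 200 camera calls.

## Working session

There is one attempt and no reset: what is moved stays moved. The work goes in short steps, Python scripts to look and compute and a shell command to move; the robot and the scene stay as the last step left them, time stands still between calls to the robot, and variables do not carry over. Pictures are saved under pics/ and viewed, at most 14 in all, crops included, and the job is handed in when it is done.

```bash
mkdir -p pics
python3 - <<'E'
from plant import env
import cv2,numpy as np
for n in("top","scene"):
    p,d=env.camera(n); np.savez(f"{n}0.npz",p=p,d=d); cv2.imwrite(f"pics/{n}0.png",p[:,:,::-1]); i=env.camera_info(n); print(n,i, d.min(),d.max())
s=env.get_state(); print({k:np.round(v,3) for k,v in s.items()})
E
```

```text
top {'fx': 441.50012385163467, 'fy': 441.50012385163467, 'cx': 320.7193401028064, 'cy': 233.52441223786604, 'rvec': array([ 2.19227025, -2.12593138,  0.17649312]), 'tvec': array([-21.98619356, 518.70907467, 899.23932308])} 0.0 1919.9131
scene {'fx': 547.5989846499638, 'fy': 547.5989846499638, 'cx': 320.5634813802716, 'cy': 237.23451591373654, 'rvec': array([ 2.33237571,  0.81870103, -0.29078131]), 'tvec': array([-390.40249334, -223.46752767, 1394.62064553])} 0.0 3433.8557
{'time_s': np.float64(0.1), 'q': array([ 1.195,  0.241,  0.004,  1.335, -0.   ,  1.571]), 'qd': array([ 0.002, -0.   ,  0.002, -0.002, -0.   , -0.002]), 'joint_torque': array([-1.0000e-03, -3.7314e+01,  2.5301e+01,  1.1000e-02, -0.0000e+00,
        0.0000e+00]), 'tool_pos': array([183.28 , 464.573, 230.501]), 'tool_rot': array([-5.870e-01, -3.086e+00,  3.000e-03]), 'wrist_force': array([0.313, 0.357, 0.123]), 'torque': array([-0.043,  0.002,  0.011]), 'finger_force': np.float64(0.0), 'width': np.float64(85.473)}
```

View pics/top0.png

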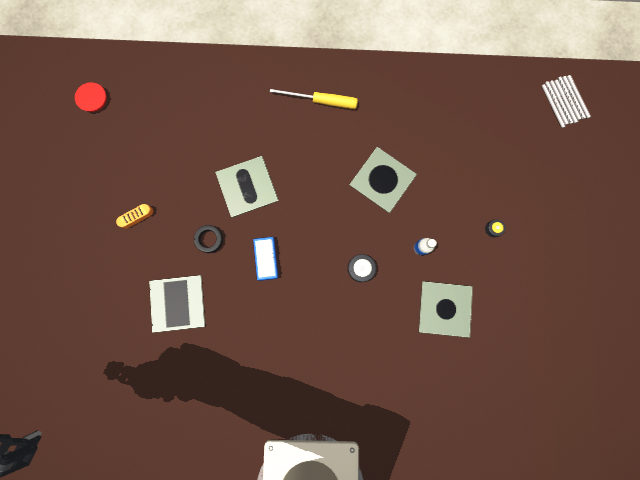

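View pics/scene0.png

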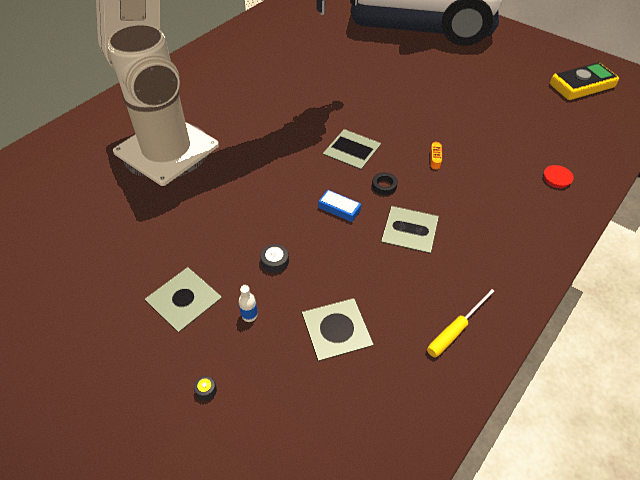

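```bash
cat > h.py <<'E'
import cv2,numpy as np
from plant import env
def cam(n):
    i=env.camera_info(n);R=cv2.Rodrigues(i["rvec"])[0];return i,R,-R.T@i["tvec"]
def rays(n,uv):
    i,R,C=cam(n);uv=np.atleast_2d(uv).astype(float)
    return np.c_[(uv[:,0]-i["cx"])/i["fx"],(uv[:,1]-i["cy"])/i["fy"],np.ones(len(uv))]@R,C
def plane(n,uv,z):
    r,C=rays(n,uv);return (C+r*((z-C[2])/r[:,2])[:,None])[:,:2]
def cloud(n,d):
    v,u=np.mgrid[:480,:640];r,C=rays(n,np.c_[u.ravel(),v.ravel()])
    return (C+r*d.ravel()[:,None]).reshape(480,640,3)
def proj(n,P):
    i,R,C=cam(n);c=np.atleast_2d(P)@R.T+i["tvec"];return np.c_[c[:,0]/c[:,2]*i["fx"]+i["cx"],c[:,1]/c[:,2]*i["fy"]+i["cy"]]
def box(m,xy0=None):  # world points -> centre, size, yaw of long side
    (c,s,a)=cv2.minAreaRect(np.float32(m)); 
    if s[0]<s[1]: s=s[::-1];a+=90
    return np.round(c,1),np.round(s,1),round((a+90)%180-90,1)
def biggest(m):
    cs,_=cv2.findContours(m.astype(np.uint8),cv2.RETR_EXTERNAL,cv2.CHAIN_APPROX_NONE)
    return max(cs,key=cv2.contourArea)[:,0]
def masks(p):
    h=cv2.cvtColor(p,cv2.COLOR_RGB2HSV).astype(int);H,S,V=h[...,0],h[...,1],h[...,2]
    return dict(white=(S<60)&(V>150),pale=(S<90)&(V>110),yellow=(H>24)&(H<35)&(S>120)&(V>120),orange=(H>8)&(H<26)&(S>150)&(V>140),blue=(H>100)&(H<130)&(S>100)&(V>60),dark=(V<75)&(S<130))
def win(n,m,xy,r,z):  # keep mask within r mm of xy on plane z
    v,u=np.mgrid[:480,:640];w=plane(n,np.c_[u.ravel(),v.ravel()],z).reshape(480,640,2)
    return m&(np.hypot(*(w-xy).transpose(2,0,1))<r)
E
cat > m.py <<'E'
from h import *
top0={'pad_latch':(247,186),'pad_wheel':(383,179),'pad_filter':(177,303),'pad_roller':(446,309),'wheel':(362,268),'filter':(265,258),'latch':(134,216),'roller':(496,228),'oil':(427,245),'tape':(208,239)}
for n in("top","scene"):
    f=np.load(n+"0.npz");p,d=f["p"],f["d"];M=masks(p);W=cloud(n,d)
    print(n,"table z",np.round([W[350,560,2],W[150,150,2]],1))
    for k,uv in top0.items():
        xy=plane("top",uv,4 if 'pad' in k else 20)[0]
        try:
            if 'pad' in k:
                m=win(n,M['pale'],xy,85,4);c=biggest(m);P=plane(n,c,4);hull=cv2.convexHull(c)
                pm=np.zeros((480,640),np.uint8);cv2.fillPoly(pm,[c],1);pm=cv2.erode(pm,np.ones((5,5)))
                o=biggest((pm>0)&~M['pale']);O=plane(n,o,4)
                print(k,box(P),'outline',box(O))
            elif k in('wheel','roller'):
                z=dict(wheel=26,roller=24)[k];c=biggest(win(n,M['white' if k=='wheel' else 'yellow'],xy,40,z));print(k,box(plane(n,c,z)))
            elif k in('filter','latch'):
                z=dict(filter=24,latch=22)[k];m=win(n,M['white' if k=='filter' else 'orange'],xy,70,z)
                print(k,box(plane(n,biggest(m),z)))
            T=W[np.hypot(*(W[...,:2]-xy).transpose(2,0,1))<70]
            if 'pad' not in k:
                zt=dict(wheel=26,roller=24,filter=24,latch=22,oil=95,tape=19)[k]
                T=T[(T[:,2]>zt*.75)&(T[:,2]<zt+8)];print('   depth',k,len(T),box(T[:,:2]),np.round(np.median(T,0),1))
        except Exception as e: print(k,'ERR',e)
E
python3 m.py
```

```text
top table z [-2.6 -2.3]
pad_latch (array([625.5, 161.4]), array([111.5, 109.9]), -67.9) outline (array([625.8, 161.9]), array([79.3, 27.9]), 22.2)
pad_wheel (array([ 652. , -142.6]), array([111.1, 110.4]), 56.0) outline (array([ 652.4, -143.2]), array([63.8, 63.6]), -43.3)
pad_filter (array([364.2, 295.9]), array([111.5, 109.5]), -81.9) outline (array([392.3, 299.6]), array([45.9, 35.8]), -82.0)
pad_roller (array([ 368.6, -281.4]), array([111.4, 109.5]), 85.8) outline (array([ 369.2, -280.8]), array([41.7, 40.4]), -88.4)
wheel (array([450.6, -96.1]), array([38.4, 36.1]), -88.3)
   depth wheel 614 (array([450.8, -95.4]), array([58., 57.]), -43.7) [450.1 -95.5  25.5]
filter (array([465. , 111.1]), array([78.6, 35.5]), 8.3)
   depth filter 859 (array([464.9, 111.3]), array([89.8, 44. ]), 8.6) [464.6 111.1  23.7]
latch (array([546.1, 396. ]), array([77.5, 31.2]), -58.3)
   depth latch 395 (array([548., 398.]), array([75.6, 25.7]), -58.1) [547.8 398.3  21.3]
roller (array([ 547.7, -389.2]), array([21.4, 20.1]), 25.7)
   depth roller 228 (array([ 547.2, -387.9]), array([36.3, 35.5]), 15.2)
[... 825 characters left out ...]
 -98.3]), array([60.1, 58.5]), -53.7) [ 455.5 -101.1   27.3]
filter (array([465.2, 112.2]), array([79.4, 37.2]), 8.2)
   depth filter 611 (array([467.3, 108.3]), array([91.7, 47.6]), 8.2) [470.2 105.3  25.5]
latch (array([553.1, 389.9]), array([101.4,  24.8]), -59.4)
   depth latch 212 (array([550.5, 395.3]), array([78.7, 24.6]), -59.1) [551.9 392.8  22.7]
roller (array([ 548.4, -390. ]), array([23.1, 21. ]), -44.0)
   depth roller 364 (array([ 550.5, -391.6]), array([36.9, 36.4]), -78.6) [ 552.4 -392.7   25.3]
   depth oil 121 (array([ 503. , -229.4]), array([17.9, 16.1]), -22.7) [ 505.  -231.1   91.5]
   depth tape 266 (array([506.5, 233.4]), array([60.4, 58.3]), -68.1) [506.7 232.3  19.1]
```

```bash
cat > go.py <<'E'
import sys,numpy as np
from scipy.spatial.transform import Rotation as Ro
from plant import env
# args: x,y,z,psi ... ; prints units: turn (tool axes) then shift in the turned axes
s=env.get_state();p=s["tool_pos"];R=Ro.from_rotvec(s["tool_rot"])
print("t",round(s["time_s"],1),"p",np.round(p,1),"psi",np.round(np.degrees(np.arctan2(R.as_matrix()[1,1],R.as_matrix()[0,1])),1),"w",round(s["width"],1),"F",np.round(s["wrist_force"],1))
for a in sys.argv[1:]:
    x,y,z,psi=map(float,a.split(","));c,q=np.cos(np.radians(psi)),np.sin(np.radians(psi))
    D=Ro.from_matrix(np.array([[-q,c,0],[c,q,0],[0,0,-1]]).T)
    print(a,"turn",np.round(np.degrees((R.inv()*D).as_rotvec())/5,2),"shift",np.round(D.inv().apply(np.array([x,y,z])-p)/20,2)); p=np.array([x,y,z]);R=D
E
python3 go.py 548,397.5,60,31.7 548,397.5,4,31.7 548,397.5,70,31.7 626,162,70,112.2 626,162,9,112.2
```

```text
t 0.1 p [183.3 464.6 230.5] psi 68.5 w 85.5 F [0.3 0.4 0.1]
548,397.5,60,31.7 turn [-0.02  0.01  7.35] shift [-12.44  13.75   8.53]
548,397.5,4,31.7 turn [0. 0. 0.] shift [0.  0.  2.8]
548,397.5,70,31.7 turn [0. 0. 0.] shift [ 0.   0.  -3.3]
626,162,70,112.2 turn [  0.    0.  -16.1] shift [  0.84 -12.38   0.  ]
626,162,9,112.2 turn [0. 0. 0.] shift [0.   0.   3.05]
```

```bash
python3 -m pendant '0 0 0.6 0 0 0.92 1;0 0 0.6 0 0 0.92 1;0 0 0.6 0 0 0.92 1;0 0 0.6 0 0 0.92 1;0 0 0.6 0 0 0.92 1;0 0 0.6 0 0 0.92 1;0 0 0.6 0 0 0.92 1;0 0 0.6 0 0 0.91 1'
python3 -m pendant '-0.89 0.98 0.26 0 0 0 1;-0.89 0.98 0.26 0 0 0 1;-0.89 0.98 0.26 0 0 0 1;-0.89 0.98 0.26 0 0 0 1;-0.89 0.98 0.26 0 0 0 1;-0.89 0.98 0.26 0 0 0 1;-0.89 0.98 0.26 0 0 0 1;-0.89 0.98 0.26 0 0 0 1;-0.89 0.98 0.26 0 0 0 1;-0.89 0.98 0.26 0 0 0 1'
python3 -m pendant '-0.89 0.98 0.26 0 0 0 1;-0.89 0.98 0.26 0 0 0 1;-0.89 0.98 0.26 0 0 0 1;-0.87 0.98 0.26 0 0 0 1;0 0 0 0 0 0 1;0 0 0 0 0 0 1'
python3 go.py 548,397.5,60,31.7 548,397.5,4,31.7
```

```text
time_s: 0.9
tool_pos: [183.3, 464.7, 134.3]
tool_rot: [1.534, 2.741, -0.002]
wrist_force: [0.2, 0.0, -0.2]
width: 85.2
finger_force: 0.0
time_s: 1.9
tool_pos: [444.5, 416.1, 82.4]
tool_rot: [-1.53, -2.744, 0.002]
wrist_force: [0.7, -0.0, -0.1]
width: 85.4
finger_force: 0.0
time_s: 2.5
tool_pos: [547.4, 397.0, 61.3]
tool_rot: [-1.531, -2.742, 0.003]
wrist_force: [0.5, 0.5, 0.0]
width: 85.4
finger_force: 0.0
t 2.5 p [547.4 397.   61.3] psi 31.7 w 85.4 F [0.5 0.5 0. ]
548,397.5,60,31.7 turn [-0.03 -0.   -0.01] shift [0.   0.04 0.06]
548,397.5,4,31.7 turn [0. 0. 0.] shift [0.  0.  2.8]
```

Tracking is accurate. Descend, grip, lift.

```bash
python3 -m pendant '0 0.04 0.96 0 0 0 1;0 0 0.95 0 0 0 1;0 0 0.5 0 0 0 1;0 0 0.4 0 0 0 1;0 0 0 0 0 0 1'
python3 -m pendant '0 0 0 0 0 0 -1;0 0 0 0 0 0 -1;0 0 0 0 0 0 -1;0 0 0 0 0 0 -1;0 0 0 0 0 0 -1;0 0 0 0 0 0 -1;0 0 0 0 0 0 -1;0 0 0 0 0 0 -1;0 0 0 0 0 0 -1;0 0 0 0 0 0 -1'
python3 go.py 548,397.5,70,31.7 626,162,70,112.2
```

```text
time_s: 3.0
tool_pos: [547.1, 398.0, 5.2]
tool_rot: [-1.528, -2.744, 0.003]
wrist_force: [-0.3, -0.5, -0.3]
width: 85.3
finger_force: 0.0
time_s: 4.0
tool_pos: [549.1, 398.5, 7.2]
tool_rot: [1.53, 2.743, 0.002]
wrist_force: [-0.3, -0.1, 5.2]
width: 22.7
finger_force: 61.0
t 4.0 p [549.1 398.5   7.2] psi 31.7 w 22.7 F [-0.3 -0.1  5.2]
548,397.5,70,31.7 turn [ 0.02 -0.    0.  ] shift [-0.02 -0.07 -3.14]
626,162,70,112.2 turn [  0.    0.  -16.1] shift [  0.84 -12.38   0.  ]
```

```bash
python3 -m pendant '0 0 -0.5 0 0 0 -1;0 0 -1 0 0 0 -1;0 0 -1 0 0 -0.9 -1;0 0 -0.8 0 0 -1 -1;0 0 0 0 0 -1 -1;0 0 0 0 0 -1 -1;0 0 0 0 0 -1 -1;0 0 0 0 0 -1 -1;0 0 0 0 0 -1 -1;0 0 0 0 0 -1 -1'
python3 -m pendant '0 0 0 0 0 -1 -1;0 0 0 0 0 -1 -1;0 0 0 0 0 -1 -1;0 0 0 0 0 -1 -1;0 0 0 0 0 -1 -1;0 0 0 0 0 -1 -1;0 0 0 0 0 -1 -1;0 0 0 0 0 -1 -1;0 0 0 0 0 -0.2 -1;0 0 0 0 0 0 -1'
python3 go.py 626,162,70,112.2 626,162,9,112.2
```

```text
time_s: 5.0
tool_pos: [547.9, 397.7, 71.9]
tool_rot: [-0.507, -3.099, 0.002]
wrist_force: [-0.2, -0.0, -0.5]
width: 22.3
finger_force: 60.3
time_s: 6.0
tool_pos: [548.1, 398.0, 72.1]
tool_rot: [0.603, -3.082, 0.001]
wrist_force: [-0.6, 0.2, 0.1]
width: 22.2
finger_force: 60.3
t 6.0 p [548.1 398.   72.1] psi 112.1 w 22.2 F [-0.6  0.2  0.1]
626,162,70,112.2 turn [-0.   -0.01 -0.01] shift [  0.85 -12.39   0.1 ]
626,162,9,112.2 turn [0. 0. 0.] shift [0.   0.   3.05]
```

```bash
cat > look.py <<'E'
import sys
from h import *
n,out=sys.argv[1:3];p,d=env.camera(n);np.savez(out+".npz",p=p,d=d);cv2.imwrite(f"pics/{out}.png",p[:,:,::-1])
E
python3 look.py scene held1
```

```text
(no output)
```

View pics/held1.png

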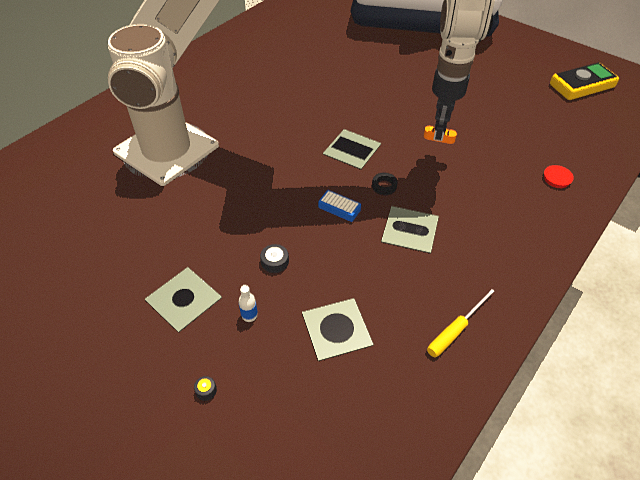

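```bash
python3 -m pendant '0.065 -0.95 0 0 0 0 -1;0.065 -0.95 0 0 0 0 -1;0.065 -0.95 0 0 0 0 -1;0.065 -0.95 0 0 0 0 -1;0.065 -0.95 0 0 0 0 -1;0.065 -0.95 0 0 0 0 -1;0.065 -0.95 0 0 0 0 -1;0.065 -0.95 0 0 0 0 -1;0.065 -0.95 0 0 0 0 -1;0.065 -0.95 0 0 0 0 -1'
python3 -m pendant '0.065 -0.97 0 0 0 0 -1;0.065 -0.97 0 0 0 0 -1;0.065 -0.95 0 0 0 0 -1;0 0 0 0 0 0 -1;0 0 0 0 0 0 -1'
python3 go.py 626,162,10.6,112.2
```

```text
time_s: 7.05
tool_pos: [608.7, 215.8, 72.3]
tool_rot: [-0.605, 3.083, -0.0]
wrist_force: [0.2, 0.4, 0.1]
width: 22.6
finger_force: 60.3
time_s: 7.55
tool_pos: [626.6, 161.8, 72.2]
tool_rot: [0.604, -3.083, -0.001]
wrist_force: [0.3, 0.0, -0.8]
width: 22.2
finger_force: 60.3
t 7.5 p [626.6 161.8  72.2] psi 112.2 w 22.2 F [ 0.3  0.  -0.8]
626,162,10.6,112.2 turn [ 0.01 -0.   -0.01] shift [0.02 0.02 3.08]
```

```bash
python3 -m pendant '0 0 0.9 0 0 0 -1;0 0 0.9 0 0 0 -1;0 0 0.7 0 0 0 -1;0 0 0.4 0 0 0 -1;0 0 0.18 0 0 0 -1;0 0 0 0 0 0 -1'
python3 -m pendant '0 0 0 0 0 0 1;0 0 0 0 0 0 1;0 0 0 0 0 0 1;0 0 0 0 0 0 1;0 0 0 0 0 0 1;0 0 -0.5 0 0 0 1;0 0 -1 0 0 0 1;0 0 -1 0 0 0 1;0 0 -0.6 0 0 0 1;0 0 0 0 0 0 1'
python3 go.py 465,111.5,70,98.4 465,111.5,5,98.4; python3 look.py top t2
```

```text
time_s: 8.15
tool_pos: [626.4, 162.9, 11.3]
tool_rot: [-0.606, 3.082, 0.0]
wrist_force: [-0.1, -0.6, -0.4]
width: 22.7
finger_force: 60.4
time_s: 9.15
tool_pos: [628.3, 162.8, 75.7]
tool_rot: [-0.604, 3.078, 0.001]
wrist_force: [0.3, 0.3, -0.1]
width: 85.9
finger_force: 0.0
t 9.2 p [628.3 162.8  75.7] psi 112.2 w 85.9 F [ 0.3  0.3 -0.1]
465,111.5,70,98.4 turn [-0.    0.06  2.76] shift [ 8.45 -1.35  0.28]
465,111.5,5,98.4 turn [0. 0. 0.] shift [0.   0.   3.25]
```

```bash
python3 -m pendant '0 0 0.1 0 0 0.92 1;0 0 0.1 0 0 0.92 1;0 0 0.08 0 0 0.92 1'
python3 -m pendant '0.94 -0.15 0 0 0 0 1;0.94 -0.15 0 0 0 0 1;0.94 -0.15 0 0 0 0 1;0.94 -0.15 0 0 0 0 1;0.94 -0.15 0 0 0 0 1;0.94 -0.15 0 0 0 0 1;0.94 -0.15 0 0 0 0 1;0.94 -0.15 0 0 0 0 1;0.93 -0.15 0 0 0 0 1;0 0 0 0 0 0 1'
python3 go.py 465,111.5,5,98.4; python3 look.py top t3
python3 - <<'E'
from h import *
f=np.load("t3.npz");W=cloud("top",f["d"]);T=W[np.hypot(W[...,0]-626,W[...,1]-162)<70];T=T[(T[:,2]>17)&(T[:,2]<40)]
print(len(T),box(T[:,:2]),np.median(T,0))
E
```

```text
time_s: 9.5
tool_pos: [625.4, 162.1, 65.5]
tool_rot: [0.225, -3.131, 0.001]
wrist_force: [0.1, 0.8, 0.2]
width: 85.7
finger_force: 0.0
time_s: 10.5
tool_pos: [459.5, 109.9, 65.8]
tool_rot: [0.23, -3.128, 0.001]
wrist_force: [0.2, 0.2, -0.8]
width: 85.3
finger_force: 0.0
t 10.5 p [459.5 109.9  65.8] psi 98.4 w 85.3 F [ 0.2  0.2 -0.8]
465,111.5,5,98.4 turn [-0.01 -0.06  0.  ] shift [-0.28  0.04  3.04]
183 (array([640.6, 170.6]), array([41.6, 24. ]), 22.5) [640.44648698 170.9613933   25.2288632 ]
```

```bash
python3 -m pendant '-0.28 0.04 0 0 -0.03 0 1;0 0 0.9 0 0 0 1;0 0 0.6 0 0 0 1;0 0 0 0 0 0 1;0 0 0 0 0 0 1'
python3 go.py 465,111.5,6,98.4
```

```text
time_s: 11.05
tool_pos: [469.6, 112.8, 36.9]
tool_rot: [-0.231, 3.131, 0.0]
wrist_force: [1.2, 0.1, 0.4]
width: 85.4
finger_force: 0.0
t 11.1 p [469.6 112.8  36.9] psi 98.4 w 85.4 F [1.2 0.1 0.4]
465,111.5,6,98.4 turn [0.   0.03 0.  ] shift [ 0.23 -0.03  1.55]
```

```bash
python3 -m pendant '0.23 -0.03 0.8 0 0.03 0 1;0 0 0.5 0 0 0 1;0 0 0.25 0 0 0 1;0 0 0 0 0 0 1;0 0 0 0 0 0 1;0 0 0 0 0 0 -1;0 0 0 0 0 0 -1;0 0 0 0 0 0 -1;0 0 0 0 0 0 -1;0 0 0 0 0 0 -1'
python3 go.py
python3 -m pendant '0 0 0 0 0 0 -1;0 0 0 0 0 0 -1;0 0 -0.5 0 0 0 -1;0 0 -1 0 0 0 -1;0 0 -1 0 0 0 -1;0 0 -0.5 0 0 0 -1;0 0 0 0 0 0 -1;0 0 0 0 0 0 -1'
python3 go.py 364.5,296.7,66,98.3
```

```text
time_s: 12.05
tool_pos: [465.0, 111.4, 6.8]
tool_rot: [-0.23, 3.132, 0.0]
wrist_force: [-0.1, 0.5, 4.8]
width: 42.6
finger_force: 62.7
t 12.1 p [465.  111.4   6.8] psi 98.4 w 42.6 F [-0.1  0.5  4.8]
time_s: 12.85
tool_pos: [464.0, 111.2, 65.8]
tool_rot: [0.231, -3.133, 0.0]
wrist_force: [0.1, -0.1, -1.7]
width: 42.5
finger_force: 62.1
t 12.8 p [464.  111.2  65.8] psi 98.4 w 42.5 F [ 0.1 -0.1 -1.7]
364.5,296.7,66,98.3 turn [-0.   -0.    0.02] shift [ 3.58  9.9  -0.01]
```

```bash
python3 -m pendant '0.2 0.5 0 0 0 0 -1;0.35 0.95 0 0 0 0 -1;0.35 0.95 0 0 0 0 -1;0.35 0.95 0 0 0 0 -1;0.35 0.95 0 0 0 0 -1;0.35 0.95 0 0 0 0 -1;0.35 0.95 0 0 0 0 -1;0.35 0.95 0 0 0 0 -1;0.35 0.95 0 0 0 0 -1;0.35 0.95 0 0 0 0 -1'
python3 -m pendant '0.2 0.6 0 0 0 0 -1;0.03 0.25 0 0 0 0 -1;0 0 0 0 0 0 -1;0 0 0 0 0 0 -1'
python3 go.py 364.5,296.7,10.3,98.3
```

```text
time_s: 13.85
tool_pos: [369.7, 281.1, 65.0]
tool_rot: [0.231, -3.131, 0.002]
wrist_force: [1.1, 0.5, -1.5]
width: 42.4
finger_force: 62.1
time_s: 14.25
tool_pos: [364.5, 296.2, 65.8]
tool_rot: [0.23, -3.133, 0.001]
wrist_force: [0.1, 0.2, 0.1]
width: 42.6
finger_force: 62.1
t 14.2 p [364.5 296.2  65.8] psi 98.4 w 42.6 F [0.1 0.2 0.1]
364.5,296.7,10.3,98.3 turn [-0.01 -0.    0.02] shift [-0.    0.03  2.78]
```

```bash
python3 -m pendant '0 0 0.9 0 0 0 -1;0 0 0.9 0 0 0 -1;0 0 0.6 0 0 0 -1;0 0 0.3 0 0 0 -1;0 0 0.08 0 0 0 -1;0 0 0 0 0 0 -1;0 0 0 0 0 0 -1'
python3 -m pendant '0 0 0 0 0 0 1;0 0 0 0 0 0 1;0 0 0 0 0 0 1;0 0 0 0 0 0 1;0 0 -0.5 0 0 0 1;0 0 -1 0 0 0 1;0 0 -1 0 0 0 1;0 0 -0.5 0 0 0 1;0 0 0 0 0 0 1;0 0 0 0 0 0 1'
python3 go.py 451,-96,70,0 451,-96,70,40 451,-96,70,70 451,-96,70,90
```

```text
time_s: 14.95
tool_pos: [365.1, 296.5, 10.9]
tool_rot: [-0.229, 3.132, 0.001]
wrist_force: [0.1, 1.0, -1.1]
width: 42.8
finger_force: 62.1
time_s: 15.95
tool_pos: [364.4, 296.6, 70.4]
tool_rot: [-0.231, 3.133, 0.0]
wrist_force: [-0.9, 0.8, -0.7]
width: 85.5
finger_force: 0.0
t 15.9 p [364.4 296.6  70.4] psi 98.4 w 85.5 F [-0.9  0.8 -0.7]
451,-96,70,0 turn [ 0.    0.   19.68] shift [-19.63   4.33   0.02]
451,-96,70,40 turn [ 0.  0. -8.] shift [0. 0. 0.]
451,-96,70,70 turn [ 0.  0. -6.] shift [0. 0. 0.]
451,-96,70,90 turn [ 0.  0. -4.] shift [0. 0. 0.]
```

```bash
python3 go.py 451,-96,70,98.4 451,-96,4,98.4 452,-96,66,98.4 652.8,-142.8,66,98.4
```

```text
t 15.9 p [364.4 296.6  70.4] psi 98.4 w 85.5 F [-0.9  0.8 -0.7]
451,-96,70,98.4 turn [0. 0. 0.] shift [-1.420e+00 -2.005e+01  2.000e-02]
451,-96,4,98.4 turn [0. 0. 0.] shift [0.  0.  3.3]
452,-96,66,98.4 turn [0. 0. 0.] shift [-0.05 -0.01 -3.1 ]
652.8,-142.8,66,98.4 turn [0. 0. 0.] shift [-9.59 -3.78  0.  ]
```

```bash
python3 -m pendant '-0.05 -0.5 0 0 0 0 1;-0.07 -1 0 0 0 0 1;-0.07 -1 0 0 0 0 1;-0.07 -1 0 0 0 0 1;-0.07 -1 0 0 0 0 1;-0.07 -1 0 0 0 0 1;-0.07 -1 0 0 0 0 1;-0.07 -1 0 0 0 0 1;-0.07 -1 0 0 0 0 1;-0.07 -1 0 0 0 0 1'
python3 -m pendant '-0.07 -1 0 0 0 0 1;-0.07 -1 0 0 0 0 1;-0.07 -1 0 0 0 0 1;-0.07 -1 0 0 0 0 1;-0.07 -1 0 0 0 0 1;-0.07 -1 0 0 0 0 1;-0.07 -1 0 0 0 0 1;-0.07 -1 0 0 0 0 1;-0.07 -1 0 0 0 0 1;-0.07 -1 0 0 0 0 1'
python3 -m pendant '-0.04 -0.4 0 0 0 0 1;0 -0.15 0 0 0 0 1;0 0 0 0 0 0 1;0 0 0 0 0 0 1'
python3 look.py top t4
python3 - <<'E'
from h import *
f=np.load("t4.npz");W=cloud("top",f["d"])
for k,x,y,z in(("latch",626,162,26),("filter",364.5,296.5,28)):
    T=W[np.hypot(W[...,0]-x,W[...,1]-y)<70];T=T[(T[:,2]>z*.75)&(T[:,2]<z+8)]
    print(k,len(T),box(T[:,:2]),np.median(T,0))
E
python3 go.py 451,-96,4,98.4
```

```text
time_s: 16.95
tool_pos: [404.8, 109.0, 69.5]
tool_rot: [0.23, -3.131, 0.001]
wrist_force: [0.5, -1.1, 1.1]
width: 85.8
finger_force: 0.0
time_s: 17.95
tool_pos: [447.7, -86.3, 69.4]
tool_rot: [0.23, -3.131, -0.001]
wrist_force: [0.2, -0.3, 0.6]
width: 85.5
finger_force: 0.0
time_s: 18.35
tool_pos: [450.8, -95.3, 70.2]
tool_rot: [0.232, -3.132, -0.001]
wrist_force: [-0.5, 0.4, -0.2]
width: 85.3
finger_force: 0.0
latch 360 (array([624.9, 164.2]), array([75.3, 24. ]), 22.4) [623.83198358 163.88345949  25.19975798]
filter 941 (array([365.4, 297.2]), array([89.8, 44.4]), 8.2) [365.11550313 296.04059981  27.98361952]
t 18.4 p [450.9 -95.2  70.3] psi 98.5 w 85.5 F [ 0.  -0.  -0.6]
451,-96,4,98.4 turn [ 0.   -0.01  0.01] shift [ 0.   -0.04  3.32]
```

View pics/t4.png

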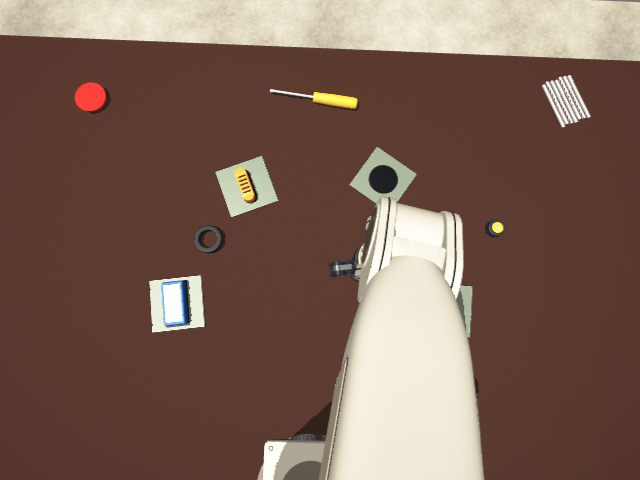

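```bash
python3 -m pendant '0 -0.04 0.9 0 0 0 1;0 0 0.9 0 0 0 1;0 0 0.8 0 0 0 1;0 0 0.5 0 0 0 1;0 0 0.2 0 0 0 1;0 0 0 0 0 0 1;0 0 0 0 0 0 1;0 0 0 0 0 0 -1;0 0 0 0 0 0 -1;0 0 0 0 0 0 -1'
python3 -m pendant '0 0 0 0 0 0 -1;0 0 0 0 0 0 -1;0 0 0 0 0 0 -1'
python3 go.py
python3 -m pendant '0 0 -0.5 0 0 0 -1;0 0 -1 0 0 0 -1;0 0 -1 0 0 0 -1;0 0 -0.5 0 0 0 -1;0 0 0 0 0 0 -1;0 0 0 0 0 0 -1'
python3 go.py 652.8,-142.8,64,98.4
```

```text
time_s: 19.4
tool_pos: [452.0, -96.9, 5.9]
tool_rot: [-0.23, 3.131, -0.001]
wrist_force: [-2.4, 0.7, 8.3]
width: 57.3
finger_force: 62.8
time_s: 19.7
tool_pos: [452.0, -96.8, 5.9]
tool_rot: [-0.23, 3.131, -0.001]
wrist_force: [-2.1, 1.0, 7.7]
width: 57.7
finger_force: 62.8
t 19.7 p [452.  -96.8   5.9] psi 98.4 w 57.7 F [-2.1  1.   7.7]
time_s: 20.3
tool_pos: [451.2, -96.6, 64.3]
tool_rot: [-0.231, 3.133, 0.0]
wrist_force: [-0.3, 1.1, -0.4]
width: 57.2
finger_force: 64.5
t 20.3 p [451.2 -96.6  64.3] psi 98.4 w 57.2 F [-0.3  1.1 -0.4]
652.8,-142.8,64,98.4 turn [0. 0. 0.] shift [-9.63 -3.76  0.02]
```

```bash
python3 -m pendant '-0.5 -0.2 0 0 0 0 -1;-0.95 -0.37 0 0 0 0 -1;-0.95 -0.37 0 0 0 0 -1;-0.95 -0.37 0 0 0 0 -1;-0.95 -0.37 0 0 0 0 -1;-0.95 -0.37 0 0 0 0 -1;-0.95 -0.37 0 0 0 0 -1;-0.95 -0.37 0 0 0 0 -1;-0.95 -0.37 0 0 0 0 -1;-0.95 -0.37 0 0 0 0 -1'
python3 -m pendant '-0.45 -0.18 0 0 0 0 -1;-0.13 -0.05 0 0 0 0 -1;0 0 0 0 0 0 -1;0 0 0 0 0 0 -1;0 0 0 0 0 0 -1'
python3 go.py 652.8,-142.8,8.8,98.4; python3 look.py scene held3;python3 - <<'E'
from h import *
p=np.load("held3.npz")["p"];u=proj("scene",[[652,-143,85]])[0].astype(int);print(u);m=win("scene",masks(p)['white'],(652,-143),60,86)
cv2.imwrite("pics/held3c.png",cv2.resize(p[u[1]-80:u[1]+80,u[0]-100:u[0]+100,::-1],None,fx=3,fy=3))
E
```

```text
time_s: 21.3
tool_pos: [641.5, -140.2, 62.6]
tool_rot: [0.23, -3.131, -0.001]
wrist_force: [0.2, 0.1, -0.4]
width: 57.6
finger_force: 64.5
time_s: 21.8
tool_pos: [652.3, -142.7, 64.2]
tool_rot: [0.23, -3.132, -0.0]
wrist_force: [0.2, 0.4, -1.7]
width: 57.6
finger_force: 64.5
t 21.8 p [ 652.3 -142.7   64.2] psi 98.4 w 57.6 F [ 0.2  0.4 -1.7]
652.8,-142.8,8.8,98.4 turn [ 0.   -0.01  0.  ] shift [-0.03 -0.01  2.77]
[337 304]
```

View pics/held3c.png

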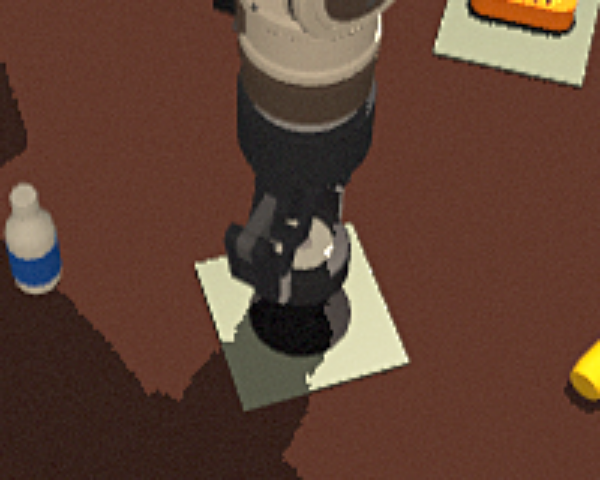

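Wheel is held upright, roughly over its disc (crop ~(300,270) above the disc at (300,320)). Lower and release, then carry on to the roller.

```bash
python3 -m pendant '-0.03 0 0.9 0 0 0 -1;0 0 0.9 0 0 0 -1;0 0 0.6 0 0 0 -1;0 0 0.3 0 0 0 -1;0 0 0.07 0 0 0 -1;0 0 0 0 0 0 -1;0 0 0 0 0 0 -1'
python3 -m pendant '0 0 0 0 0 0 1;0 0 0 0 0 0 1;0 0 0 0 0 0 1;0 0 0 0 0 0 1;0 0 -0.5 0 0 0 1;0 0 -1 0 0 0 1;0 0 -1 0 0 0 1;0 0 -0.5 0 0 0 1;0 0 0 0 0 0 1;0 0 0 0 0 0 1'
python3 go.py 547.8,-389,70,98.4
```

```text
time_s: 22.55
tool_pos: [653.6, -142.8, 10.0]
tool_rot: [-0.231, 3.133, -0.0]
wrist_force: [-2.1, 0.9, 3.5]
width: 57.2
finger_force: 64.9
time_s: 23.55
tool_pos: [653.4, -142.7, 68.9]
tool_rot: [0.231, -3.133, -0.0]
wrist_force: [0.0, 0.1, -1.1]
width: 85.2
finger_force: 0.0
t 23.6 p [ 653.4 -142.7   68.9] psi 98.4 w 85.2 F [ 0.   0.1 -1.1]
547.8,-389,70,98.4 turn [ 0. -0.  0.] shift [  7.02 -11.41  -0.05]
```

```bash
python3 -m pendant '0.31 -0.5 0 0 0 0 1;0.6 -0.97 0 0 0 0 1;0.6 -0.97 0 0 0 0 1;0.6 -0.97 0 0 0 0 1;0.6 -0.97 0 0 0 0 1;0.6 -0.97 0 0 0 0 1;0.6 -0.97 0 0 0 0 1;0.6 -0.97 0 0 0 0 1;0.6 -0.97 0 0 0 0 1;0.6 -0.97 0 0 0 0 1'
python3 -m pendant '0.6 -0.97 0 0 0 0 1;0.45 -0.75 0 0 0 0 1;0.26 -0.49 0 0 0 0 1;0 0 0 0 0 0 1;0 0 0 0 0 0 1;0 0 0 0 0 0 1'
python3 look.py top t5
python3 - <<'E'
from h import *
f=np.load("t5.npz");W=cloud("top",f["d"])
for k,x,y,z in(("wheel",652.5,-143,30),):
    T=W[np.hypot(W[...,0]-x,W[...,1]-y)<60];T=T[(T[:,2]>z*.75)&(T[:,2]<z+8)]
    print(k,len(T),box(T[:,:2]),np.median(T,0))
c=biggest(win("top",masks(f["p"])["white"],(652,-143),25,30));print(box(plane("top",c,30)))
E
python3 go.py 547.8,-389,5,98.4
```

```text
time_s: 24.55
tool_pos: [565.7, -343.2, 67.6]
tool_rot: [0.229, -3.131, -0.002]
wrist_force: [-0.0, -0.3, 0.3]
width: 85.3
finger_force: 0.0
time_s: 25.15
tool_pos: [548.6, -388.6, 69.0]
tool_rot: [0.233, -3.133, -0.001]
wrist_force: [0.1, 0.9, -0.0]
width: 85.2
finger_force: 0.0
wheel 563 (array([ 651.8, -141.7]), array([58.4, 57.7]), -44.2) [ 651.00924977 -140.5563263    28.97901291]
(array([ 652.5, -141.8]), array([37.5, 33.7]), -88.0)
t 25.2 p [ 548.7 -388.6   69. ] psi 98.5 w 85.0 F [-0.2  1.1  0.2]
547.8,-389,5,98.4 turn [0.   0.   0.02] shift [ 0.05 -0.01  3.2 ]
```

Wheel is placed within ~1–2 mm. Now the roller.

```bash
python3 -m pendant '0.04 0 0.9 0 0 0 1;0 0 0.9 0 0 0 1;0 0 0.8 0 0 0 1;0 0 0.4 0 0 0 1;0 0 0.18 0 0 0 1;0 0 0 0 0 0 1;0 0 0 0 0 0 1;0 0 0 0 0 0 -1;0 0 0 0 0 0 -1;0 0 0 0 0 0 -1'
python3 -m pendant '0 0 0 0 0 0 -1;0 0 0 0 0 0 -1;0 0 0 0 0 0 -1;0 0 0 0 0 0 -1;0 0 0 0 0 0 -1'
python3 go.py
python3 -m pendant '0 0 -0.5 0 0 0 -1;0 0 -1 0 0 0 -1;0 0 -1 0 0 0 -1;0 0 -0.5 0 0 0 -1;0 0 0 0 0 0 -1;0 0 0 0 0 0 -1'
python3 go.py 369,-281.5,65,98.4
```

```text
time_s: 26.2
tool_pos: [547.6, -390.0, 6.0]
tool_rot: [-0.23, 3.132, -0.001]
wrist_force: [0.3, -0.0, -0.1]
width: 44.2
finger_force: 0.0
time_s: 26.7
tool_pos: [547.9, -390.2, 6.3]
tool_rot: [-0.23, 3.132, -0.002]
wrist_force: [-0.8, 0.0, 6.3]
width: 35.5
finger_force: 60.4
t 26.7 p [ 547.9 -390.2    6.3] psi 98.4 w 35.5 F [-0.8  0.   6.3]
time_s: 27.3
tool_pos: [547.0, -389.5, 64.9]
tool_rot: [0.231, -3.132, -0.001]
wrist_force: [-0.6, 0.6, -1.0]
width: 35.8
finger_force: 60.0
t 27.3 p [ 547.  -389.5   64.9] psi 98.4 w 35.8 F [-0.6  0.6 -1. ]
369,-281.5,65,98.4 turn [ 0.01 -0.01  0.  ] shift [ 8.02  6.64 -0.01]
```

```bash
python3 -m pendant '0.5 0.41 0 0 0 0 -1;0.9 0.75 0 0 0 0 -1;0.9 0.75 0 0 0 0 -1;0.9 0.75 0 0 0 0 -1;0.9 0.75 0 0 0 0 -1;0.9 0.75 0 0 0 0 -1;0.9 0.75 0 0 0 0 -1;0.9 0.75 0 0 0 0 -1;0.8 0.65 0 0 0 0 -1;0.4 0.33 0 0 0 0 -1'
python3 -m pendant '0.02 0 0 0 0 0 -1;0 0 0 0 0 0 -1;0 0 0 0 0 0 -1'
python3 go.py 369,-281.5,9.5,98.4
```

```text
time_s: 28.3
tool_pos: [367.0, -280.0, 64.2]
tool_rot: [0.23, -3.13, -0.004]
wrist_force: [-0.6, 0.1, -0.7]
width: 35.4
finger_force: 60.0
time_s: 28.6
tool_pos: [370.3, -282.6, 65.5]
tool_rot: [-0.231, 3.132, -0.001]
wrist_force: [-0.0, 0.1, -0.8]
width: 35.8
finger_force: 60.0
t 28.6 p [ 370.3 -282.6   65.5] psi 98.4 w 35.8 F [-0.   0.1 -0.8]
369,-281.5,9.5,98.4 turn [-0.01  0.01  0.  ] shift [0.06 0.07 2.8 ]
```

```bash
python3 -m pendant '0.06 0.06 0.9 0 0 0 -1;0 0 0.9 0 0 0 -1;0 0 0.6 0 0 0 -1;0 0 0.3 0 0 0 -1;0 0 0.08 0 0 0 -1;0 0 0 0 0 0 -1;0 0 0 0 0 0 -1'
python3 -m pendant '0 0 0 0 0 0 1;0 0 0 0 0 0 1;0 0 0 0 0 0 1;0 0 0 0 0 0 1;0 0 0 0 0 0 1;0 0 -0.5 0 0 0 1;0 0 -1 0 0 0 1;0 0 -1 0 0 0 1;0 0 -1 0 0 0 1;0 0 -1 0 0 0 1'
python3 -m pendant '0.7 0.7 -0.7 0 0 0 1;0.7 0.7 -0.7 0 0 0 1;0.7 0.7 -0.7 0 0 0 1;0 0.7 -0.7 0 0 0 1;0 1 0 0 0 0 1;0 1 0 0 0 0 1;0 1 0 0 0 0 1;0 1 0 0 0 0 1;0 1 0 0 0 0 1;0 1 0 0 0 0 1'
python3 -m pendant '0 1 0 0 0 0 1;0 1 0 0 0 0 1;0 0.5 0 0 0 0 1;0 0 0 0 0 0 1;0 0 0 0 0 0 1'
python3 look.py top t6; python3 look.py scene s6
python3 - <<'E'
from h import *
f=np.load("t6.npz");W=cloud("top",f["d"])
for k,x,y,z in(("latch",626,162,26),("filter",364.5,296.5,28),("wheel",652.5,-143,30),("roller",369,-281.5,28),("oil",499.7,-225.9,95),("tape",503.5,236.4,19)):
    T=W[np.hypot(W[...,0]-x,W[...,1]-y)<60];T=T[(T[:,2]>z*.75)&(T[:,2]<z+8)]
    if len(T):print(k,len(T),box(T[:,:2]),np.median(T,0).round(1))
E
python3 go.py
```

```text
time_s: 29.3
tool_pos: [368.6, -281.4, 10.2]
tool_rot: [-0.231, 3.132, -0.001]
wrist_force: [-0.1, 0.0, 0.3]
width: 35.4
finger_force: 60.1
time_s: 30.3
tool_pos: [367.9, -280.9, 101.5]
tool_rot: [-0.231, 3.133, -0.001]
wrist_force: [-0.8, 1.0, -0.9]
width: 85.9
finger_force: 0.0
time_s: 31.3
tool_pos: [300.4, -112.2, 156.6]
tool_rot: [-0.23, 3.132, -0.001]
wrist_force: [-0.1, 0.4, 0.3]
width: 85.3
finger_force: 0.0
time_s: 31.8
tool_pos: [293.5, -63.6, 156.4]
tool_rot: [-0.232, 3.132, -0.001]
wrist_force: [0.6, -0.7, 0.4]
width: 85.1
finger_force: 0.0
latch 359 (array([624.7, 164.2]), array([74.8, 24. ]), 22.4) [623.7 164.   25.2]
filter 939 (array([365.4, 297.1]), array([90. , 44.7]), 7.9) [364.9 296.2  27.8]
wheel 566 (array([ 651.8, -141.8]), array([58.1, 57.6]), -43.5) [ 650.8 -140.8   29.1]
roller 254 (array([ 368.6, -279.4]), array([36.7, 35.2]), 16.8) [ 368.9 -278.6   26.9]
oil 71 (array([ 499.9, -225.8]), array([15.5, 15.2]), -57.9) [ 499.2 -225.2   93.4]
tape 360 (array([503.4, 236.1]), array([58.5, 58.4]), 3.1) [503.  236.1  17.9]
t 31.9 p [293.5 -63.9 156.2] psi 98.4 w 85.6 F [-0.7  0.4 -0.2]
```

View pics/t6.png

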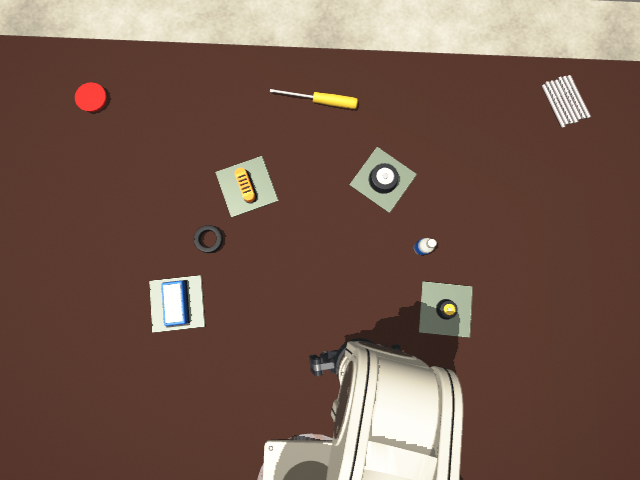

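View pics/s6.png

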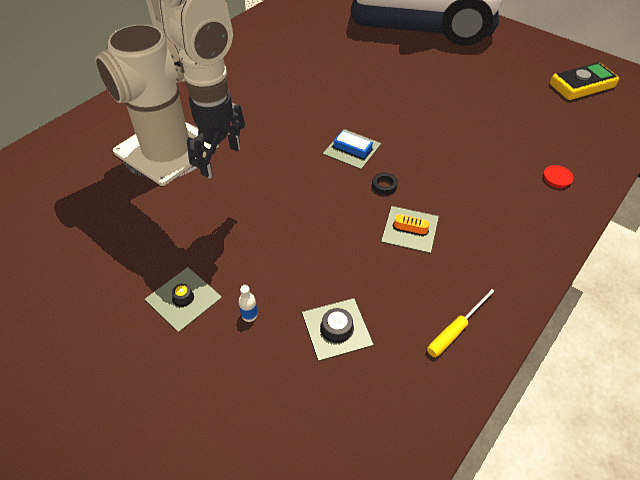

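The top view shows each part centred on its pad: latch (246,186), wheel (384,177), filter (176,303), roller (447,309). All are within about 3 mm of the outline centres and level. The bottle and tape have not moved.

```bash
python3 -c "
from plant import env
print(env.hand_in())"
```

```text
the job is handed in; nothing more can be done
None
```

All four parts lie flat on their own pads, measured within about 3 mm of the outline centres, with the bottle and tape undisturbed; I handed the job in at about 32 s, and the hand-in gave no verdict.

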